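# Free, set and press a treadle test pump on a gearbox repair bench

## Task

Get the treadle pump ready and give it one test stroke, in this order: first pull the red travel lock out from under the pedal and put it in the orange tray; then turn the slim brass ring on the leaning regulator until its yellow pointer lines up with the red mark, and let go of it, without touching the fixed collars above and below the ring; last, press the pedal with the gripper all the way down to its stop, hold it there for about a second, and let it come all the way back up. Leave the can, the screwdriver, the socket and the black seals on the bench where they are.

Things in the scene. Friction and masses are not known exactly. Their poses are not given: they have to be found in the camera images.
- pedal_unit: Grey base plate of the treadle pump, fixed, 12 mm thick. Origin on the bench; spans x -125 to +85, y -65 to +125 mm; +x away from the robot. Pedal: plate 170 x 80 x 8 mm with black tread, hinged at its near end, rising towards +x, 0.436 rad above level when up. Fixed yellow hoop of 12 mm bar across its far end at x +75 mm: posts at y -56 and +56, cross bar 150 mm above the bench.
- pedal_hinge (a point): Axis of the pedal's hinge, at (-100, 0, 30) mm in pedal_unit; the axis is parallel to pedal_unit's y.
- pedal_press (a point): The point to press: on the top of the rubber tread, middle of its width, 130 mm along the plate from the hinge axis and 8 mm above the plate's mid-plane. Moves with the pedal; its z axis is the tread's outward normal, its x axis points along the plate away from the hinge.
- pedal (a joint): Pedal angle in rad: 0 = up (spring returned), grows as it is pressed down, 0.40 = on its stop. Spring: about 5 N at pedal_press to start it, about 12 N at the stop. With the lock under it, it stops below 0.15.
- lock_grip (a point): Point in the post of the loose red plastic lock (about 120 g), 60 mm above its underside. Post: 16 (lock x) x 20 (lock y) mm, 14 to 80 mm above the underside. Lock: 110 mm along its y, 30 wide; at its -y end a block 43 long, 44 high, 35 mm of it under the pedal's +y edge; then a bar 14 high; post at the +y end. Stands on the base plate; comes free when moved 50 mm along its +y.
- lock_foot (a point): Centre of the lock's block, 78.5 mm along the lock's -y from the post's centre, 22 mm above the underside.
- tray: Open orange tray fixed to the bench left or right of the pedal, outside 160 (x) x 200 (y) x 35 mm high, walls and floor 5 mm. Origin at the centre of its underside. A black seal 9 mm high lies in it, between x -66 and -29 mm.
- regulator: Blue regulator on a 100 x 100 x 14 mm dark foot, fixed to the bench left or right of the pedal. Origin on the bench, straight below the ring's centre; the foot spans x -30 to +70 mm. Its head leans by 0.58 rad (33 degrees) towards its own -x, roughly towards the robot.
- ring_c (a point): Centre of the brass ring, 165 mm above the bench; fixed frame: z is the ring's axis, out and up, 0.58 rad from vertical; x points to the red mark, uphill, away from the robot. Ring 52 mm diameter, 10 thick. Fixed aluminium collars 42 mm in diameter (not to be touched) reach from 1.5 mm off the ring to 19 mm above its centre (30 mm cap to 23) and 29 below (then a 36 mm neck).
- dial (a joint): Angle of the ring in rad about ring_c's z (positive = counter-clockwise seen from its outer end); 0 = the yellow pointer is at the red mark. The pointer, a tab 6 mm wide reaching 38 mm from the axis, is at this angle from ring_c's x. Starts between -1.3 and -0.45; turns stiffly (0.06 N m), stays where left.
- can: Blue and white spray can, bystander, 52 mm in diameter, 160 mm high, origin at the centre of its underside.
- socket: Upright steel deep socket, bystander, 28 mm in diameter, 63 mm high, origin at the centre of its underside.
- screwdriver_grip (a point): Middle of the handle of a yellow screwdriver lying on the bench, bystander.
- seal_a: Black rubber seal ring lying on the bench, bystander, 32 mm in diameter, 9 mm high.
- seal_b: Another such seal, bystander.
Not all that is in view belongs to the job. Leave any pink look-alike of the regulator alone.

How it is judged:
By the outcome, as a careful person would: the job done as asked, in the order asked, and still so for the second after the job is handed in, with the robot touching nothing.
It also fails if it takes over 72 s, if anything falls off the work surface, if the arm or the gripper's body presses on something with over 40 N, if the wrist force passes 120 N, or if a joint passes its speed limit or range.

## Robot

A 6-joint arm with a two-finger parallel gripper is mounted at the origin on the work surface. World frame = base frame: x ahead of the robot, y to its left, z up, the work surface at z = 0. Lengths are in m, angles in degrees, forces in N, time in s.
With the tool pointing down it reaches from about 0.425 to 0.95 m from the base axis. Payload 3.5 kg.
Tool frame: the origin (TCP) lies on the front face of the gripper's body, between the roots of the fingers; the fingertips stand tip_reach ahead of it and the grasp point (between the pads) lies 54 mm ahead of it (tip_reach is the distance from the TCP to the fingertips, in m); z points along the fingers, y is the line along which they close (so a half turn about z gives the same grasp; the last joint's range is limited). The gripper opens to 85 mm and grips with 20 to 120 N. Pads are 22 mm wide; open, the fingers measure 114 mm over their backs; the gripper's body (76 mm by 85 mm) begins 54 mm behind the grasp point. The pads swing forward as they close: fully open they stand 13 mm farther back than shut.
Start: joints at [64.114, 16.404, 90.338, -0, 73.258, -8.594], TCP at [0.201, 0.644, 0.304] pointing down, gripper open.
Joint ranges: [-158.93, 158.93], [-51.34, 127.21], [12.03, 142.37], [-87.48, 267.48], [13.55, 161.25], [-162.69, 162.69]. Speed limits (degrees/s): [159.86, 159.86, 180, 180, 180, 180].

## Interface

Orientations are given as a 3x3 rotation matrix whose columns are the frame's x, y, z axes.
In Python, from bench import * gives the robot as it stands. The module is installed in compiled form; this text tells all that it offers.
- The arm moves only by the tool drive_tool, never from a script. Its argument "rows" is a list of rows, each a list of 7 numbers: the closure, from 0 (fully open) to 1 (shut), then the shift along the tool's x, y, z in mm, then the turn, a rotation vector about the tool's x, y, z in degrees. In form: [[hand, dx, dy, dz, ax, ay, az], ...]. A call has 1 to 8 rows; each row shifts and turns the commanded pose from where the row before left it, along the tool's axes as they then stand; what a row does not reach is not made up. A row lasts 1/8 s, in which the tool goes at most 62.5 mm and 10.7 degrees, less where a joint would pass 70% of its speed; a pose out of reach is approached as far as the arm can. A call with a gripper value outside its range is refused whole. The fingers move at their own pace and stop on an object; "newtons" is the grip in N (left out, the last holds). Time passes only in rows, so rows that do not move let the fingers close. It gives the time, the measured TCP pose, the force, the opening and the grip force at its end, in the units of the state.
- get_state(): the state, without advancing time (a new reading comes with each control period).
- camera(name): name is "scene" or "top" or "wrist"; returns the picture (384x512x3 uint8, red, green, blue); there is no depth.
- camera_model(name): a dict with "camera_matrix" (3x3 intrinsics, pixels), "pose" (4x4, takes a point from camera to world coordinates). Camera axes: x right, y down, z forward; pixel columns grow to the right and rows downward; lengths in m; the calibration is good to about 2 mm. A picture is of the moment at which its call begins: read the wrist's pose just before it. camera_model takes no time and is no camera call; for the wrist camera it gives the pose at the moment of the call.
- close_job(): hands the job in; it is judged then, once.
Trained networks look in the newest picture that a camera, given by its name, has taken for a name from the list of things; names that differ only in an ending like _2 or _b are one class to them, and where a whole thing is asked for, a point or a joint stands for the part that bears it (a point fixed in the world has none). Each returns a list of dicts, best first, with "conf" (0 to 1); they miss things now and then, are a little off and sometimes report something else, mostly with a low value. They report only what shows in the picture. A call takes as long as a camera call. They do not tell look-alikes from the thing itself.
- spot_in(camera, thing): "extent" ([left, top, right, bottom] in pixels, round what is visible of it).
- trace(camera, thing): "pixels" (384x512 bool, what is visible of it) and "extent" ([left, top, right, bottom] in pixels, round what is visible of it).
- mark_of(camera, thing): "location" ([column, row] in pixels: a listed point, or the origin of a listed thing).
The state is a dict: "time_s": time; "q": joint angles; "joint_vel": joint speeds; "tau": joint torques, N m; "position": TCP position; "orientation": TCP orientation; "contact_force": force on the tool from outside, world axes, zero at the start; "wrist_torque": the same for the moment, N m; "finger_gap": finger opening in m; "gripper_force": force on a finger pad.
Only numpy, scipy, OpenCV 4.12 (cv2) and the standard library are available. Lean on these libraries where they do the work, as an engineer would, in place of code of your own. Each camera call takes 0.05 s, during which the arm holds its last target. There are 200 camera calls.

## Working session

There is one attempt and no reset: what is moved stays moved. The work goes in short steps, Python scripts to look and compute and a tool call to move; the robot and the scene stay as the last step left them, time stands still between calls to the robot, and variables do not carry over. Pictures are saved under pics/ and viewed, at most 10 in all, crops included, and the job is handed in when it is done.

Besides the shell and the picture viewer there is one more tool, called after "Call:" as name(argument=value, ...), one argument or row to a line, values as JSON. drive_tool: Moves the arm, as the interface text tells. Its arguments: {"type":"object","properties":{"rows":{"type":"array","items":{"type":"array","items":{"type":"number"}}},"newtons":{"type":"number"}},"required":["rows"]}

```bash
mkdir -p pics; ls
cat > h.py <<'E'
from bench import *
import numpy as np, cv2
def save(n,img): cv2.imwrite('pics/'+n,img[:,:,::-1])
def ray(cam,px,M=None):
    M=M or camera_model(cam); K=np.array(M['camera_matrix']); P=np.array(M['pose'])
    d=P[:3,:3]@np.linalg.solve(K,[px[0],px[1],1]); return P[:3,3],d/np.linalg.norm(d)
def at_z(cam,px,z,M=None):
    o,d=ray(cam,px,M); return o+d*(z-o[2])/d[2]
def proj(cam,p,M=None):
    M=M or camera_model(cam); K=np.array(M['camera_matrix']); P=np.array(M['pose'])
    c=P[:3,:3].T@(np.asarray(p)-P[:3,3]); u=K@c; return u[:2]/u[2]
def tri(rs):
    A=sum(np.eye(3)-np.outer(d,d) for o,d in rs); b=sum((np.eye(3)-np.outer(d,d))@o for o,d in rs)
    p=np.linalg.solve(A,b); return p,[np.linalg.norm(np.cross(p-o,d))*1000 for o,d in rs]
E
python3 - <<'E'
from h import *
np.set_printoptions(precision=4,suppress=True)
s=get_state(); print(s)
ims={c:camera(c) for c in('scene','top')}
save('a.png',np.vstack([ims['scene']])); save('b.png',ims['top'])
for t in ['pedal_unit','pedal_hinge','pedal_press','lock_grip','lock_foot','tray','regulator','ring_c','can','socket','screwdriver_grip','seal_a','seal_b']:
    R={}
    for c in ims:
        R[c]=mark_of(c,t)
        print(t,c,[(np.round(r['location'],1).tolist(),round(r['conf'],2)) for r in R[c][:3]])
    if R['scene'] and R['top']:
        print('   ',*tri([ray(c,R[c][0]['location']) for c in R]))
E
```

```text
pics
{'time_s': 0.0, 'q': array([64.1144, 16.4533, 90.4238,  0.0016, 73.2581, -8.5941]), 'joint_vel': array([-0.1003, -0.0599,  0.0376,  0.0457,  0.0267,  0.0315]), 'tau': array([ -0.0001, -40.5959, -29.2633,  -0.0001,   0.0058,   0.    ]), 'position': array([0.2004, 0.6441, 0.3025]), 'orientation': array([[-0.9548,  0.2972, -0.0011],
       [ 0.2972,  0.9548, -0.0021],
       [ 0.0004, -0.0023, -1.    ]]), 'contact_force': array([-0.3158, -0.3279, -0.5822]), 'wrist_torque': array([-0.0663,  0.0183, -0.0064]), 'gripper_force': 0.0, 'finger_gap': 0.08523211486707061}
pedal_unit scene [([248.3, 222.0], 0.56)]
pedal_unit top [([257.2, 178.8], 0.83)]
    [0.6026 0.0215 0.0022] [np.float64(2.8112550933230938), np.float64(2.811255093323054)]
pedal_hinge scene [([252.8, 190.8], 0.84), ([247.0, 225.2], 0.37)]
pedal_hinge top [([260.8, 219.0], 0.88), ([217.2, 249.1], 0.51), ([171.0, 125.2], 0.22)]
    [0.4951 0.0126 0.0147] [np.float64(0.12083052169704728), np.float64(0.12083052169702199)]
pedal_press scene [([248.5, 200.3], 0.76)]
pedal_press top [([257.1, 168.4], 0.88)]
    [0.6167 0.0231 0
[... 966 characters left out ...]
p.float64(2.958119472121836)]
screwdriver_grip scene [([246.4, 168.0], 0.76)]
screwdriver_grip top [([276.2, 253.2], 0.64)]
    [ 0.4068 -0.0253  0.0184] [np.float64(3.5025156101385693), np.float64(3.5025156101385844)]
seal_a scene [([208.0, 168.8], 0.63), ([298.2, 180.5], 0.38)]
seal_a top [([317.7, 253.6], 0.63), ([259.9, 171.8], 0.5), ([216.0, 252.6], 0.47)]
    [ 0.4076 -0.1388 -0.0013] [np.float64(0.2201644437752657), np.float64(0.22016444377526306)]
seal_b scene [([208.0, 168.8], 0.63), ([298.2, 180.5], 0.38)]
seal_b top [([317.7, 253.6], 0.63), ([259.9, 171.8], 0.5), ([216.0, 252.6], 0.47)]
    [ 0.4076 -0.1388 -0.0013] [np.float64(0.2201644437752657), np.float64(0.22016444377526306)]
```

Run:
```python
import cv2,numpy as np
for n in 'ab':
    i=cv2.imread(f'pics/{n}.png'); cv2.imwrite(f'pics/{n}2.png',cv2.resize(i,(800,600),interpolation=cv2.INTER_CUBIC))
```

```text
(no output)
```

View pics/a2.png

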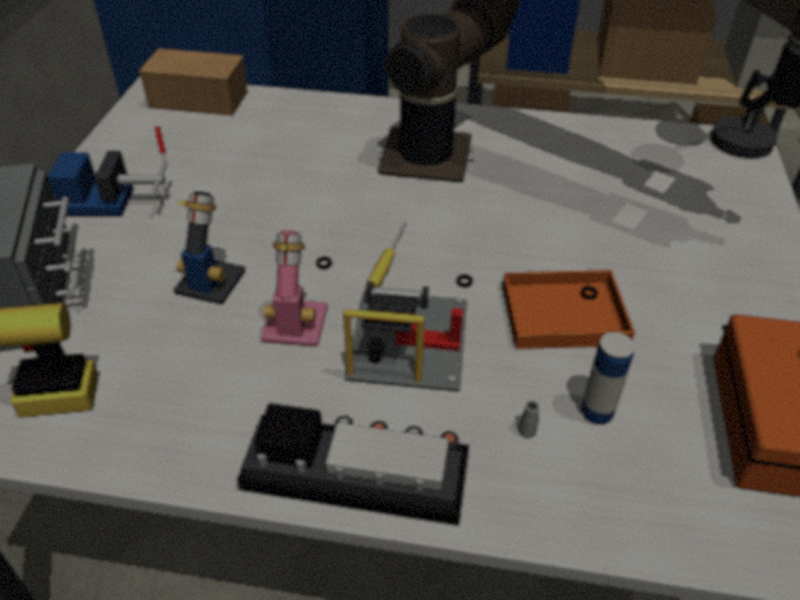

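View pics/b2.png

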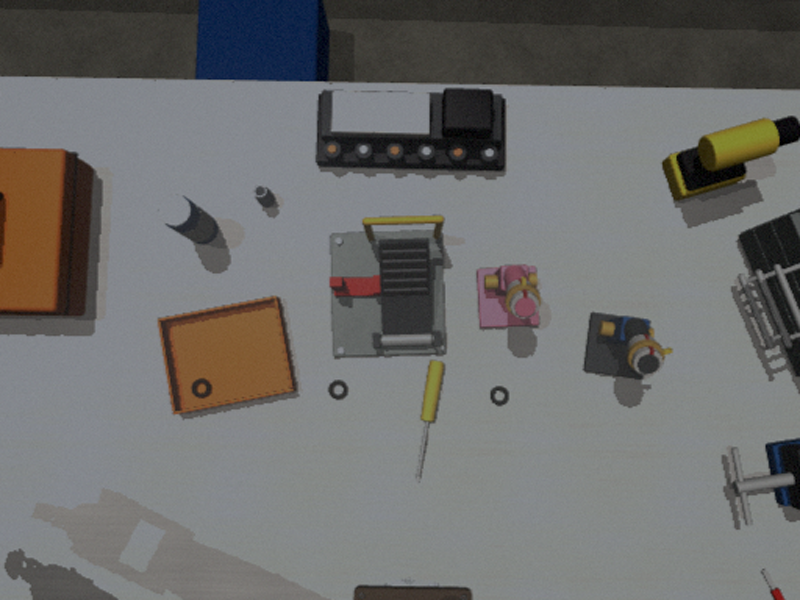

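Scene view: red lock at (450,330), blue regulator at (205,260), pink decoy at (290,290), tray at (570,305). Top view: lock post at (337,283), plate corners about (331,234)–(446,355), tray with its seal at (201,387), and regulator head at (648,355).

Run:
```python
from h import *
np.set_printoptions(precision=4,suppress=True)
im=camera('top'); M=camera_model('top'); print(M)
hsv=cv2.cvtColor(im,cv2.COLOR_RGB2HSV)
def rect(mask,z):
    n,l,st,_=cv2.connectedComponentsWithStats(mask.astype(np.uint8)); k=1+np.argmax(st[1:,4])
    ys,xs=np.where(l==k); r=cv2.minAreaRect(np.c_[xs,ys].astype(np.float32)); c=cv2.boxPoints(r)
    P=[at_z('top',p,z,M) for p in c]; print(st[k],'\n',np.array(P)[:,:2],'centre',np.mean(P,0)[:2],'sides',[np.linalg.norm(P[i]-P[i-1]) for i in range(2)],
     'ang',np.degrees(np.arctan2(*(P[1]-P[0])[1::-1])))
H,S,V=cv2.split(hsv)
yy,xx=np.mgrid[:384,:512]
print('tray');rect((H<16)&(S>150)&(V>60)&(xx>95)&(xx<195)&(yy>180)&(yy<270),.03)
red=((H<6)|(H>172))&(S>150)&(V>60)&(xx>205)&(xx<250)&(yy>165)&(yy<200)
print('lock');rect(red,.03); print(np.argwhere(red).min(0),np.argwhere(red).max(0))
t=trace('top','pedal_unit')
for r in t[:1]: print(r['conf'],r['extent']); rect(r['pixels'],.012)
for r in trace('top','regulator')[:3]: print(r['conf'],r['extent'])
print([(r['location'],r['conf']) for r in mark_of('top','ring_c')])
foot=(xx>372)&(xx<405)&(yy>198)&(yy<246)&(V<75); print('foot'); rect(foot,.014)
a=ray('scene',[127.6,129.9])
# ring at z=.165 from scene / regulator marks
print(at_z('scene',[127.6,129.9],.165), at_z('scene',[134.5,174.3],0), at_z('top',[393.3,226.8],0))
print(proj('top',at_z('scene',[127.6,129.9],.165)))
save('c.png',cv2.resize(im[160:260,200:440],(800,333),interpolation=cv2.INTER_CUBIC))
```

```text
{'camera_matrix': array([[470.6721,   0.    , 261.2137],
       [  0.    , 470.6721, 191.663 ],
       [  0.    ,   0.    ,   1.    ]]), 'pose': array([[ 0.0188, -0.9957,  0.0903,  0.4552],
       [-0.9998, -0.0189, -0.0003,  0.0133],
       [ 0.002 , -0.0903, -0.9959,  1.2459],
       [ 0.    ,  0.    ,  0.    ,  1.    ]])}
tray
[ 108  204   79   60 2408] 
 [[0.5117 0.4098]
 [0.5454 0.2266]
 [0.4074 0.1992]
 [0.3744 0.3807]] centre [0.4597 0.3041] sides [np.float64(0.14037143671550878), np.float64(0.1862835292359153)] ang -79.58689158578557
lock
[222 177  21  12 144] 
 [[0.5926 0.1167]
 [0.6037 0.0665]
 [0.5777 0.0607]
 [0.5666 0.1109]] centre [0.5851 0.0887] sides [np.float64(0.02665192794649214), np.float64(0.051454875980543324)] ang -77.51129187021246
[177 212] [188 242]
0.97 [208.4, 136.5, 286.7, 228.6]
[ 211  138   74   90 5494] 
 [[ 0.7054  0.1503]
 [ 0.7128 -0.0422]
 [ 0.4779 -0.05  ]
 [ 0.4708  0.1392]] centre [0.5918 0.0493] sides [np.float64(0.23488660471395864), np.float64(0.1925877293241966)] ang -87.80144609590074
0.89 [304.1, 167.8, 345.9, 212.5]
[([414.9, 228.6], 0.79), ([333.7, 194.2], 0.65)]
foot
[374 200  31  42 992] 
 [[ 0.4515 -0.2804]
 [ 0.5515 -0.2927]
 [ 0.5432 -0.374 ]
 [ 0.4434 -0.3611]] centre [ 0.4974 -0.327 ] sides [np.float64(0.08113092978920552), np.float64(0.10073153100189423)] ang -7.007340414007113
[ 0.4718 -0.3386  0.165 ] [ 0.4706 -0.3474  0.    ] [ 0.4816 -0.3376  0.    ]
[414.0164 229.9535]
```

View pics/c.png

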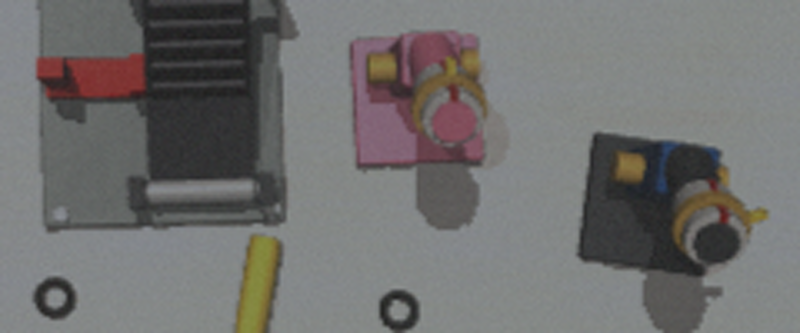

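Yellow pointer of the blue regulator at crop (760,215), pointing to the robot's right; red mark uphill at about (722,190). Lock post top at crop (51,71).

```bash
cat >> h.py <<'E'
from scipy.spatial.transform import Rotation as Ro
np.set_printoptions(precision=4,suppress=True)
def down(yaw_y):  # tool pointing down, tool y at yaw (deg)
    c,s=np.cos(np.radians(yaw_y)),np.sin(np.radians(yaw_y)); return np.array([[-s,c,0],[c,s,0],[0,0,-1]]).T.reshape(3,3).T if False else np.column_stack([[-s,c,0],[c,s,0],[0,0,-1]])
def rows(p,R,n,hand):
    s=get_state(); p0=np.array(s['position']); R0=np.array(s['orientation'])
    rv=(Ro.from_matrix(R0).inv()*Ro.from_matrix(R)).as_rotvec(); out=[]; pc=p0.copy(); Rc=R0.copy()
    for i in range(1,n+1):
        pt=p0+(np.asarray(p)-p0)*i/n
        d=np.round(Rc.T@(pt-pc)*1000,1); a=np.round(np.degrees(rv/n),1)
        out.append([hand,*d.tolist(),*a.tolist()]); pc=pc+Rc@d/1000; Rc=Rc@Ro.from_rotvec(np.radians(a)).as_matrix()
    print(out); print('end',pc,'err mm',(pc-p)*1000,'step',np.abs(np.array(out)[:,1:]).max(0))
E
python3 - <<'E'
from h import *
print('post',at_z('top',[215.3,181.4],.092))
s=get_state(); M=camera_model('wrist')['pose']; T=np.eye(4);T[:3,:3]=s['orientation'];T[:3,3]=s['position']
print(np.linalg.inv(T)@M, camera_model('wrist')['camera_matrix'])
rows([0.56,0.13,0.29],down(2),16,0)
E
```

```text
post [0.583  0.1267 0.092 ]
[[-0.0005 -0.9622 -0.2724  0.0689]
 [ 1.     -0.0006  0.0005 -0.0003]
 [-0.0007 -0.2724  0.9622 -0.0691]
 [ 0.      0.      0.      1.    ]] [[276.294    0.     256.4021]
 [  0.     276.294  184.092 ]
 [  0.       0.       1.    ]]
[[0, -31.0, -24.0, 0.9, -0.0, 0.0, 4.4], [0, -32.8, -21.6, 0.8, -0.0, 0.0, 4.4], [0, -34.3, -19.0, 0.9, -0.0, 0.0, 4.4], [0, -35.7, -16.3, 0.9, -0.0, 0.0, 4.4], [0, -36.8, -13.5, 0.9, -0.0, 0.0, 4.4], [0, -37.7, -10.7, 0.8, -0.0, 0.0, 4.4], [0, -38.5, -7.7, 0.9, -0.0, 0.0, 4.4], [0, -38.9, -4.8, 0.9, -0.0, 0.0, 4.4], [0, -39.2, -1.8, 0.8, -0.0, 0.0, 4.4], [0, -39.2, 1.3, 0.9, -0.0, 0.0, 4.4], [0, -39.0, 4.3, 0.9, -0.0, 0.0, 4.4], [0, -38.5, 7.2, 0.8, -0.0, 0.0, 4.4], [0, -37.9, 10.2, 0.9, -0.0, 0.0, 4.4], [0, -37.0, 13.0, 0.9, -0.0, 0.0, 4.4], [0, -35.9, 15.9, 0.9, -0.0, 0.0, 4.4], [0, -34.6, 18.5, 0.8, -0.0, 0.0, 4.4]]
end [0.56 0.13 0.29] err mm [-0.0105 -0.0351  0.0292] step [39.2 24.   0.9  0.   0.   4.4]
```

Call:
drive_tool(
  rows=[
    [0, -31, -24, 0.9, 0, 0, 4.4],
    [0, -32.8, -21.6, 0.9, 0, 0, 4.4],
    [0, -34.3, -19, 0.9, 0, 0, 4.4],
    [0, -35.7, -16.3, 0.9, 0, 0, 4.4],
    [0, -36.8, -13.5, 0.9, 0, 0, 4.4],
    [0, -37.7, -10.7, 0.9, 0, 0, 4.4],
    [0, -38.5, -7.7, 0.9, 0, 0, 4.4],
    [0, -38.9, -4.8, 0.9, 0, 0, 4.4],
  ],
)

```text
time_s: 2.6
position: [0.3809, 0.3862, 0.297]
orientation: [[-0.607, 0.795, 0.001], [0.795, 0.607, 0.0], [-0.0, 0.001, -1.0]]
contact_force: [0.6, 0.4, 0.1]
finger_gap: 0.0854
gripper_force: 0.0
```

Call:
drive_tool(
  rows=[
    [0, -39.2, -1.8, 0.9, 0, 0, 4.4],
    [0, -39.2, 1.3, 0.9, 0, 0, 4.4],
    [0, -39, 4.3, 0.9, 0, 0, 4.4],
    [0, -38.5, 7.2, 0.9, 0, 0, 4.4],
    [0, -37.9, 10.2, 0.9, 0, 0, 4.4],
    [0, -37, 13, 0.9, 0, 0, 4.4],
    [0, -35.9, 15.9, 0.9, 0, 0, 4.4],
    [0, -34.6, 18.5, 0.9, 0, 0, 4.4],
  ],
)

```text
time_s: 3.6
position: [0.5607, 0.1288, 0.2897]
orientation: [[-0.038, 0.999, 0.001], [0.999, 0.038, 0.0], [0.0, 0.001, -1.0]]
contact_force: [0.3, 0.3, -0.4]
finger_gap: 0.0854
gripper_force: 0.0
```

```bash
cat >> h.py <<'E'
def wrist(name=None):
    M=camera_model('wrist'); im=camera('wrist')
    if name: save(name,cv2.resize(im,(800,600),interpolation=cv2.INTER_CUBIC))
    return im,M
E
python3 - <<'E'
from h import *
s=get_state(); print(s['time_s'],s['position'],s['orientation'])
im,M=wrist('d.png')
rs={}
for t in ['pedal_unit','pedal_hinge','pedal_press','lock_grip','lock_foot','tray']:
    m=mark_of('wrist',t); print(t,[(np.round(r['location'],1).tolist(),round(r['conf'],2)) for r in m[:2]])
    if m: rs[t]=m[0]['location']
if 'lock_grip' in rs: print('grip',at_z('wrist',rs['lock_grip'],.072,M))
if 'lock_foot' in rs: print('foot',at_z('wrist',rs['lock_foot'],.034,M))
if 'pedal_unit' in rs: print('unit',at_z('wrist',rs['pedal_unit'],0,M))
if 'pedal_hinge' in rs: print('hinge',at_z('wrist',rs['pedal_hinge'],.03,M))
if 'pedal_press' in rs: print('press',at_z('wrist',rs['pedal_press'],.092,M))
for r in trace('wrist','lock_grip')[:1]: print(r['conf'],r['extent'])
E
```

```text
3.6 [0.5607 0.1288 0.2897] [[-0.0376  0.9993  0.0005]
 [ 0.9993  0.0376  0.0001]
 [ 0.0001  0.0005 -1.    ]]
pedal_unit [([280.5, 238.3], 0.9)]
pedal_hinge [([206.7, 245.1], 0.85)]
pedal_press [([300.8, 272.7], 0.81)]
lock_grip [([279.5, 173.5], 0.79)]
lock_foot [([277.9, 224.5], 0.61)]
tray [([279.5, 174.1], 0.47)]
grip [0.5855 0.1292 0.072 ]
foot [0.591  0.0534 0.034 ]
unit [0.5994 0.017  0.    ]
hinge [0.4993 0.0187 0.03  ]
press [0.6138 0.0225 0.092 ]
0.66 [263.6, 155.3, 287.1, 232.4]
```

View pics/d.png

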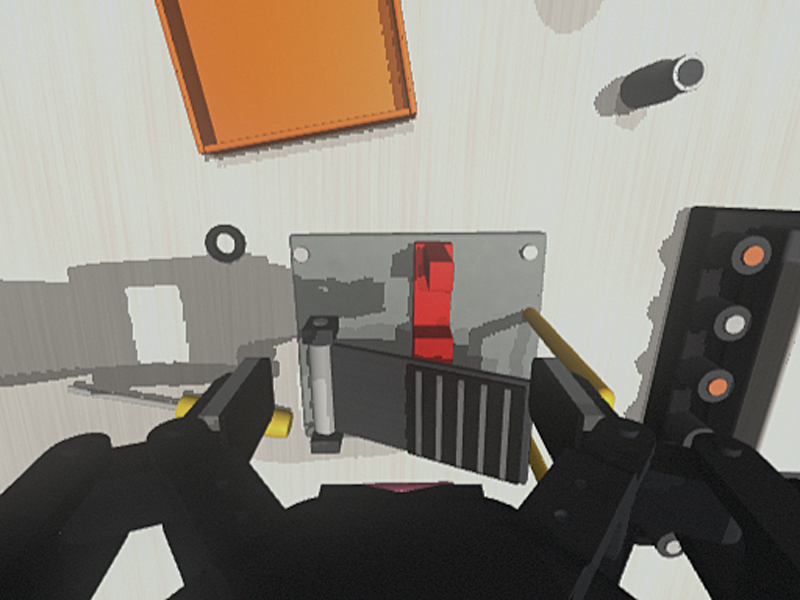

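The lock post is at about (437,270), the block at (433,345), and the plate edge is horizontal, so the tool yaw matches the pedal. Now I descend over the post.

Call:
drive_tool(
  rows=[
    [0, -2, 24, 0, 0, 0, 0],
    [0, 0, 0, 45, 0, 0, 0],
    [0, 0, 0, 45, 0, 0, 0],
    [0, 0, 0, 45, 0, 0, 0],
    [0, 0, 0, 29, 0, 0, 0],
    [0, 0, 0, 0, 0, 0, 0],
  ],
  newtons=60,
)

```text
time_s: 4.75
position: [0.5818, 0.1297, 0.1227]
orientation: [[-0.042, 0.999, -0.006], [0.999, 0.042, -0.0], [0.0, -0.006, -1.0]]
contact_force: [0.3, 0.0, 0.6]
finger_gap: 0.0849
gripper_force: 0.0
```

Call:
drive_tool(
  rows=[
    [1, 0, 0, 0, 0, 0, 0],
    [1, 0, 0, 0, 0, 0, 0],
    [1, 0, 0, 0, 0, 0, 0],
    [1, 0, 0, 0, 0, 0, 0],
    [1, 0, 0, 0, 0, 0, 0],
    [1, 0, 0, 0, 0, 0, 0],
    [1, 0, 0, 0, 0, 0, 0],
  ],
)

```text
time_s: 5.62
position: [0.5846, 0.129, 0.1264]
orientation: [[-0.04, 0.999, 0.001], [0.999, 0.04, 0.0], [0.0, 0.001, -1.0]]
contact_force: [-1.0, 0.2, 5.7]
finger_gap: 0.0153
gripper_force: 59.1
```

Run:
```python
from h import *
s=get_state(); print(s['time_s'],s['position'],s['finger_gap'],s['gripper_force'],s['contact_force'])
im,M=wrist('e.png')
```

```text
5.625 [0.5846 0.129  0.1264] 0.015319440808994828 59.12034630775452 [-0.969   0.1977  5.6815]
```

View pics/e.png

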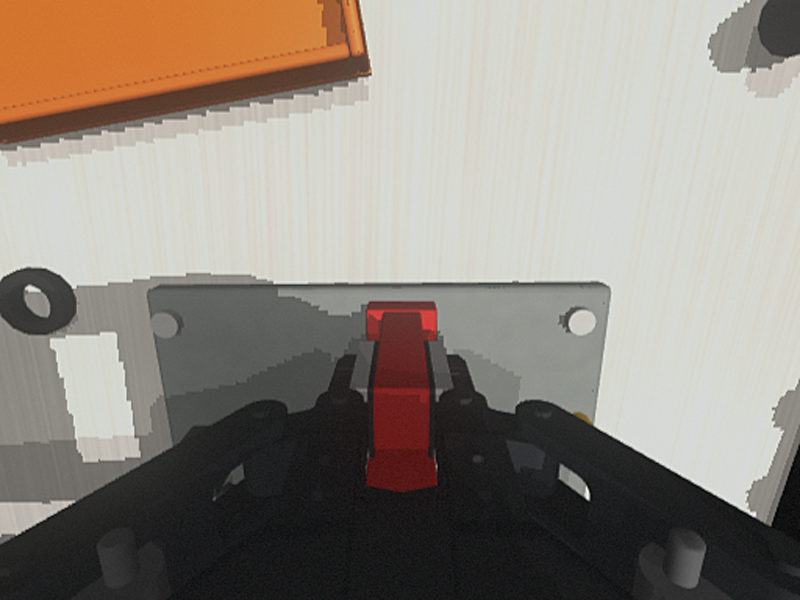

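Call:
drive_tool(
  rows=[
    [1, 10, 0, 0, 0, 0, 0],
    [1, 12, 0, 0, 0, 0, 0],
    [1, 12, 0, 0, 0, 0, 0],
    [1, 12, 0, 0, 0, 0, 0],
    [1, 12, 0, 0, 0, 0, 0],
    [1, 7, 0, 0, 0, 0, 0],
    [1, 0, 0, -30, 0, 0, 0],
    [1, 0, 0, -50, 0, 0, 0],
  ],
)

```text
time_s: 6.68
position: [0.579, 0.1942, 0.202]
orientation: [[-0.04, 0.999, -0.009], [0.999, 0.04, -0.0], [0.0, -0.009, -1.0]]
contact_force: [0.9, -0.1, -0.4]
finger_gap: 0.0151
gripper_force: 58.7
```

Run:
```python
from h import *
s=get_state(); print(s['time_s'],s['position'],s['orientation'],s['finger_gap'],s['gripper_force'],s['contact_force'])
# tray corners from earlier picture d (outer rim, -y side)
s0=dict(p=[.5607,.1288,.2897],R=[[-0.0376,.9993,.0005],[.9993,.0376,.0001],[.0001,.0005,-1]])
T=np.eye(4);T[:3,:3]=s0['R'];T[:3,3]=s0['p']
C=np.array([[-0.0005,-.9622,-.2724,.0689],[1,-.0006,.0005,-.0003],[-.0007,-.2724,.9622,-.0691],[0,0,0,1]])
M=dict(camera_matrix=camera_model('wrist')['camera_matrix'],pose=T@C)
a=at_z('w',np.array([203,153])/1.5625,.035,M); b=at_z('w',np.array([415,112])/1.5625,.035,M); print(a,b,np.linalg.norm(a-b))
x=(b-a)/np.linalg.norm(b-a); print('yaw',np.degrees(np.arctan2(x[1],x[0])),'c',(a+b)/2+.1*np.array([-x[1],x[0],0]))
im,M=wrist()
top=camera('top')
save('f.png',np.hstack([cv2.resize(im,(400,300)),cv2.resize(top[110:290,80:320],(400,300),interpolation=cv2.INTER_CUBIC)]))
```

```text
6.675 [0.579  0.1942 0.202 ] [[-0.0402  0.9992 -0.0088]
 [ 0.9992  0.0402 -0.0003]
 [ 0.0001 -0.0088 -1.    ]] 0.015116560281885138 58.679686188697815 [ 0.9333 -0.0798 -0.3885]
[0.4164 0.201  0.035 ] [0.5668 0.234  0.035 ] 0.1539824592051922
yaw 12.36703238547465 c [0.4702 0.3151 0.035 ]
```

View pics/f.png

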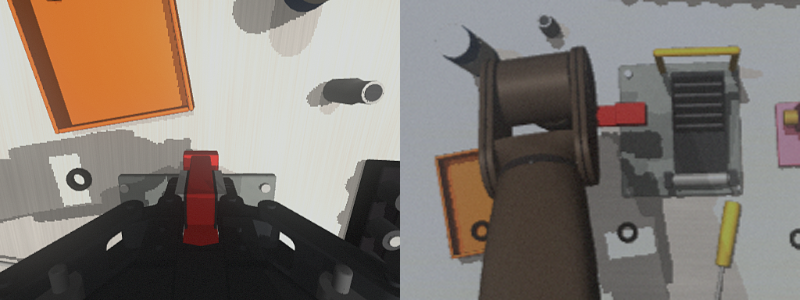

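Lock is free of the pedal and level in the grip (wrist crop, (200,190)). The tray is to the upper left in the wrist view.

Run:
```python
from h import *
rows([0.4825,0.36,0.2],down(11.5),6,1)
```

```text
[[1, 28.1, -15.8, 1.7, 0.1, -0.0, -1.5], [1, 28.6, -15.0, 1.8, 0.1, -0.0, -1.5], [1, 28.9, -14.3, 1.8, 0.1, -0.0, -1.5], [1, 29.3, -13.5, 1.8, 0.1, -0.0, -1.5], [1, 29.7, -12.7, 1.8, 0.1, -0.0, -1.5], [1, 29.9, -12.0, 1.8, 0.1, -0.0, -1.5]]
end [0.4825 0.36   0.2   ] err mm [ 0.0033 -0.0474  0.0312] step [29.9 15.8  1.8  0.1  0.   1.5]
```

Call:
drive_tool(
  rows=[
    [1, 28, -16, 0, 0, 0, -1.5],
    [1, 28.5, -15, 0, 0, 0, -1.5],
    [1, 29, -14.5, 0, 0, 0, -1.5],
    [1, 29.5, -14, 0, 0, 0, -1.5],
    [1, 29.5, -13.5, 0, 0, 0, -1.5],
    [1, 30, -13, 0, 0, 0, -1.5],
    [1, 0, 0, 0, 0, 0, 0],
    [1, 0, 0, 0, 0, 0, 0],
  ],
)

```text
time_s: 7.78
position: [0.4769, 0.3581, 0.2041]
orientation: [[-0.196, 0.981, -0.002], [0.981, 0.196, -0.001], [-0.001, -0.002, -1.0]]
contact_force: [-0.0, -0.5, -1.5]
finger_gap: 0.0157
gripper_force: 58.7
```

Run:
```python
from h import *
s=get_state(); print(s['time_s'],s['position'],s['orientation'],s['finger_gap'],s['gripper_force'],s['contact_force'])
im,M=wrist('g.png')
for u in ([0,100],[75,95],[-75,95],[75,-95],[-75,-95]):
    c,sn=np.cos(.2),np.sin(.2); p=[.467+(c*u[0]-sn*u[1])/1e3,.311+(sn*u[0]+c*u[1])/1e3,.035]; print(u,proj('wrist',p,M)*1.5625)
```

```text
7.775 [0.4769 0.3581 0.2041] [[-0.1962  0.9806 -0.0019]
 [ 0.9806  0.1962 -0.001 ]
 [-0.0006 -0.002  -1.    ]] 0.015699342315192082 58.72999906539917 [-0.008  -0.5412 -1.5211]
[0, 100] [365.5162 190.511 ]
[75, 95] [504.147  199.5474]
[-75, 95] [227.613  200.3463]
[75, -95] [486.23   491.7095]
[-75, -95] [259.8154 491.9094]
```

View pics/g.png

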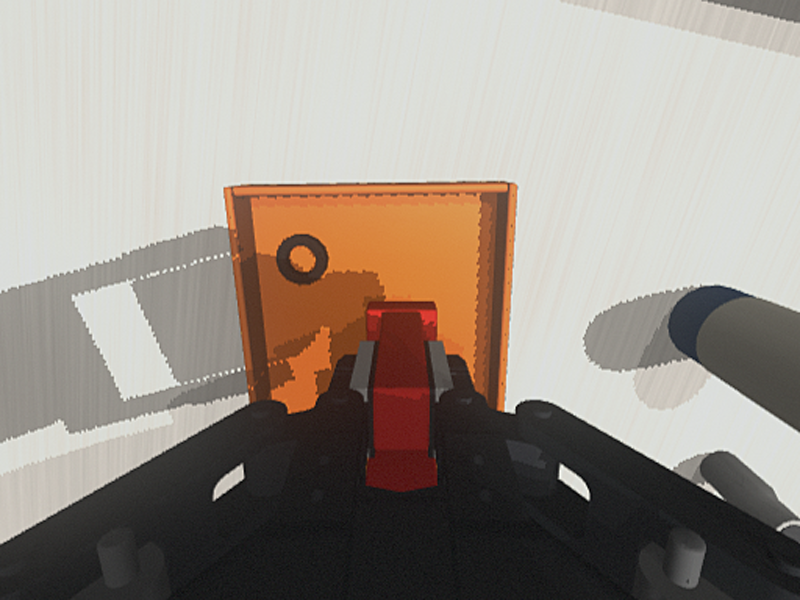

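The tray's inner corners (about (240,190) and (508,190)) match my prediction, and the seal sits clear to the left at (302,258). Now I lower the lock.

Call:
drive_tool(
  rows=[
    [1, 0, 8, 20, 0, 0, 0],
    [1, 0, 0, 28, 0, 0, 0],
    [1, 0, 0, 20, 0, 0, 0],
    [1, 0, 0, 8, 0, 0, 0],
    [1, 0, 0, 4, 0, 0, 0],
    [1, 0, 0, 2, 0, 0, 0],
    [1, 0, 0, 0, 0, 0, 0],
  ],
)

```text
time_s: 8.7
position: [0.4856, 0.3602, 0.1243]
orientation: [[-0.196, 0.981, 0.001], [0.981, 0.196, 0.001], [0.0, 0.001, -1.0]]
contact_force: [-0.4, -0.7, -0.9]
finger_gap: 0.0158
gripper_force: 58.7
```

Call:
drive_tool(
  rows=[
    [1, 0, 0, 3, 0, 0, 0],
    [1, 0, 0, 1.5, 0, 0, 0],
    [1, 0, 0, 0, 0, 0, 0],
  ],
)

```text
time_s: 9.07
position: [0.4854, 0.3601, 0.1194]
orientation: [[-0.196, 0.981, 0.0], [0.981, 0.196, 0.0], [0.0, 0.0, -1.0]]
contact_force: [-0.6, -1.5, 1.3]
finger_gap: 0.0153
gripper_force: 58.9
```

Call:
drive_tool(
  rows=[
    [0, 0, 0, 0, 0, 0, 0],
    [0, 0, 0, 0, 0, 0, 0],
    [0, 0, 0, 0, 0, 0, 0],
    [0, 0, 0, -20, 0, 0, 0],
    [0, 0, 0, -50, 0, 0, 0],
    [0, 0, 0, -60, 0, 0, 0],
    [0, 0, 0, -60, 0, 0, 0],
    [0, 0, 0, 0, 0, 0, 0],
  ],
)

```text
time_s: 10.07
position: [0.4875, 0.3612, 0.3188]
orientation: [[-0.196, 0.98, 0.014], [0.981, 0.196, 0.007], [0.004, 0.015, -1.0]]
contact_force: [-1.0, 0.4, -0.1]
finger_gap: 0.0856
gripper_force: 0.0
```

Run:
```python
from h import *
s=get_state(); print(s['time_s'],s['position'],s['q'],s['finger_gap'])
im,M=wrist(); save('g2.png',im)
for t in('lock_grip','lock_foot'):
  m=mark_of('wrist',t); print(t,[(r['location'],r['conf'],at_z('wrist',r['location'],.065 if 'g' in t[5:] else .027,M)) for r in m[:2]])
# viewing pose for the ring
ring=np.array([.473,-.338,.165]); yaw=np.radians(-7)
ax=np.array([np.cos(yaw),np.sin(yaw),0]); zax=np.array([0,0,1])
rz=np.cos(.58)*zax-np.sin(.58)*ax
# tool z=-rz ; camera on +tool x side (69mm), choose tool x uphill (away) or toward robot
for sg in(1,-1):
    y=sg*np.cross(zax,ax); z=-rz; x=np.cross(y,z); print(x, 'y',y)
np.save('rz.npy',rz)
y=np.array([np.sin(0),1,0]);
```

```text
10.075 [0.4875 0.3612 0.3188] [26.9647  6.8932 99.8493 -0.0008 72.3375 15.6492] 0.0855721663718164
lock_grip [([248.3, 167.7], 0.77, array([0.482 , 0.3591, 0.065 ]))]
lock_foot [([253.8, 213.3], 0.88, array([0.5029, 0.2885, 0.027 ])), ([180.5, 286.8], 0.29, array([0.4174, 0.1514, 0.027 ]))]
[-0.8302  0.1019 -0.548 ] y [ 0.1219  0.9925 -0.    ]
[ 0.8302 -0.1019  0.548 ] y [-0.1219 -0.9925  0.    ]
```

View pics/g2.png

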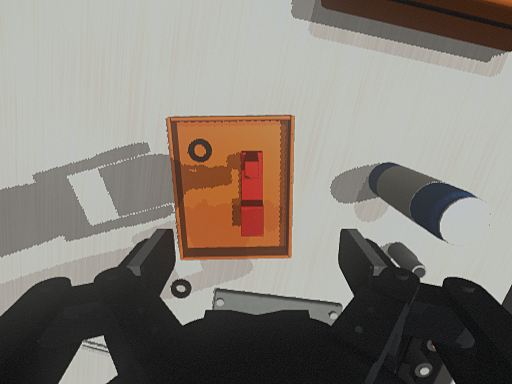

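The lock lies upright in the tray at (252,190), with the seal clear at (200,150). Next is the regulator.

```bash
cat >> h.py <<'E'
def ringframe(yawdeg):
    y=np.radians(yawdeg); ax=np.array([np.cos(y),np.sin(y),0]); z=np.array([0,0,1.])
    rz=np.cos(.58)*z-np.sin(.58)*ax; x=np.cos(.58)*ax+np.sin(.58)*z
    return np.column_stack([x,np.cross(rz,x),rz])
def ringtool(F,a): # tool x = -pointer dir, z = -axis
    a=np.radians(a); p=F@[np.cos(a),np.sin(a),0]; return np.column_stack([-p,np.cross(F[:,2],p),-F[:,2]])
E
python3 - <<'E'
from h import *
F=ringframe(-7); rows(np.array([.473,-.338,.165])+.16*F[:,2]+np.array([0,0,.02]),ringtool(F,-70),16,0)
E
```

```text
[[0, -40.9, -14.5, -0.6, -2.0, -0.7, -0.1], [0, -40.9, -14.5, -0.6, -2.0, -0.7, -0.1], [0, -40.8, -14.6, -0.6, -2.0, -0.7, -0.1], [0, -40.9, -14.6, -0.7, -2.0, -0.7, -0.1], [0, -40.8, -14.7, -0.6, -2.0, -0.7, -0.1], [0, -40.8, -14.7, -0.7, -2.0, -0.7, -0.1], [0, -40.8, -14.8, -0.6, -2.0, -0.7, -0.1], [0, -40.8, -14.8, -0.7, -2.0, -0.7, -0.1], [0, -40.7, -14.9, -0.7, -2.0, -0.7, -0.1], [0, -40.8, -14.9, -0.8, -2.0, -0.7, -0.1], [0, -40.7, -15.0, -0.7, -2.0, -0.7, -0.1], [0, -40.7, -15.0, -0.8, -2.0, -0.7, -0.1], [0, -40.7, -15.0, -0.8, -2.0, -0.7, -0.1], [0, -40.7, -15.1, -0.8, -2.0, -0.7, -0.1], [0, -40.6, -15.2, -0.9, -2.0, -0.7, -0.1], [0, -40.7, -15.1, -0.9, -2.0, -0.7, -0.1]]
end [ 0.386  -0.3274  0.3188] err mm [ 0.0388 -0.0376  0.0067] step [40.9 15.2  0.9  2.   0.7  0.1]
```

Call:
drive_tool(
  rows=[
    [0, -41, -14.5, -0.6, -2, -0.7, -0.1],
    [0, -41, -14.5, -0.6, -2, -0.7, -0.1],
    [0, -41, -14.6, -0.6, -2, -0.7, -0.1],
    [0, -41, -14.6, -0.6, -2, -0.7, -0.1],
    [0, -41, -14.7, -0.6, -2, -0.7, -0.1],
    [0, -41, -14.7, -0.7, -2, -0.7, -0.1],
    [0, -41, -14.8, -0.7, -2, -0.7, -0.1],
    [0, -41, -14.8, -0.7, -2, -0.7, -0.1],
  ],
)

```text
time_s: 11.22
position: [0.4349, 0.0141, 0.3117]
orientation: [[-0.196, 0.938, 0.286], [0.976, 0.216, -0.038], [-0.097, 0.272, -0.957]]
contact_force: [0.1, -0.3, -0.5]
finger_gap: 0.0855
gripper_force: 0.0
```

Call:
drive_tool(
  rows=[
    [0, -41, -14.9, -0.7, -2, -0.7, -0.1],
    [0, -41, -14.9, -0.7, -2, -0.7, -0.1],
    [0, -41, -15, -0.7, -2, -0.7, -0.1],
    [0, -41, -15, -0.8, -2, -0.7, -0.1],
    [0, -41, -15, -0.8, -2, -0.7, -0.1],
    [0, -41, -15, -0.8, -2, -0.7, -0.1],
    [0, -40, -15, -0.8, -2, -0.7, -0.1],
    [0, 0, 0, 0, 0, 0, 0],
  ],
)

```text
time_s: 12.22
position: [0.392, -0.2882, 0.3158]
orientation: [[-0.168, 0.838, 0.52], [0.97, 0.234, -0.065], [-0.176, 0.493, -0.852]]
contact_force: [0.5, 0.4, 0.1]
finger_gap: 0.0855
gripper_force: 0.0
```

Run:
```python
from h import *
s=get_state(); print(s['time_s'],s['position'],s['q'],s['orientation'])
im,M=wrist('h.png'); np.save('h.npy',im); np.save('hM.npy',M['pose'])
print([(r['location'],r['conf']) for r in mark_of('wrist','ring_c')],[(r['extent'],r['conf']) for r in trace('wrist','dial')])
print('pred',proj('wrist',[.473,-.338,.165],M)*1.5625)
```

```text
12.225 [ 0.392  -0.2882  0.3158] [-56.9791 -18.9426 126.5745  29.4415  54.553  -83.0654] [[-0.1675  0.8377  0.5198]
 [ 0.97    0.2343 -0.065 ]
 [-0.1763  0.4933 -0.8518]]
[] [([333.4, 2.0, 405.7, 68.1], 0.91), ([216.7, 188.4, 266.2, 256.5], 0.7)]
pred [371.5417 343.9682]
```

View pics/h.png

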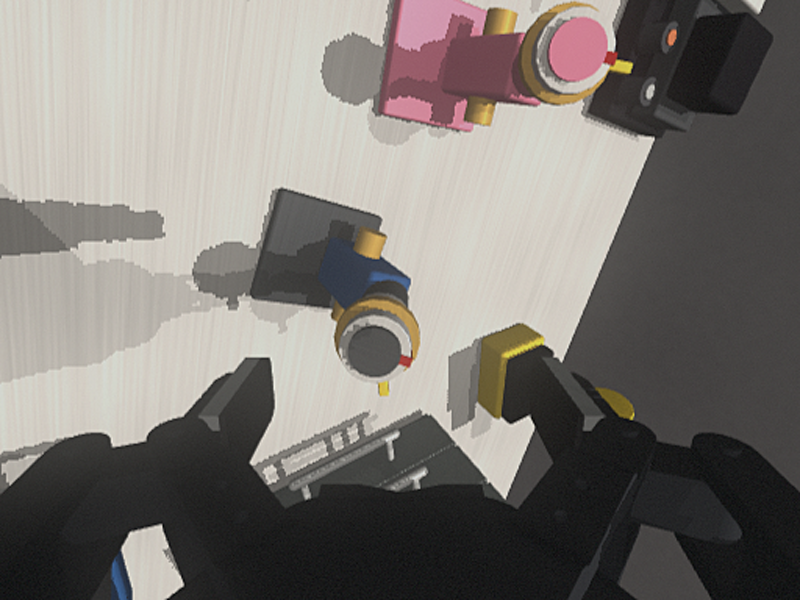

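Brass ring centred at about (377,340), cap at (372,352), red mark at (405,362), yellow pointer tip at (384,393). The decoy is far off at the top, and the wrist is about 20 mm off target.

```bash
cat > fit.py <<'E'
from h import *
from scipy.optimize import least_squares
def feats(im,c0,rad):
    H,S,V=cv2.split(cv2.cvtColor(im,cv2.COLOR_RGB2HSV)); H=H.astype(int); yy,xx=np.mgrid[:384,:512]
    near=np.hypot(xx-c0[0],yy-c0[1])<rad
    f={}
    red=near&((H<7)|(H>172))&(S>150)&(V>90)
    brass=near&(H>=12)&(H<=21)&(S>110)&(V>70)
    yel=near&(H>=22)&(H<=34)&(S>150)&(V>110)
    dark=near&(S<60)&(V<110)&(np.hypot(xx-c0[0],yy-c0[1])<rad*.75)
    for n,m in dict(red=red,brass=brass,yel=yel,dark=dark).items():
        k,l,st,ce=cv2.connectedComponentsWithStats(m.astype(np.uint8),connectivity=8)
        if k<2: print(n,'none'); continue
        j=1+np.argmax(st[1:,4]); f[n]=(ce[j],st[j,4],l==j); print(n,ce[j],st[j])
    return f
E
python3 - <<'E'
from fit import *
im=np.load('h.npy'); f=feats(im,(240,221),42)
for n in('brass','dark'):
    c,_=cv2.findContours(f[n][2].astype(np.uint8),cv2.RETR_EXTERNAL,cv2.CHAIN_APPROX_NONE); c=max(c,key=len); print(n,cv2.fitEllipse(cv2.convexHull(c)))
ym=np.argwhere(f['yel'][2])[:,::-1]; print(ym.min(0),ym.max(0))
E
```

```text
red [259.3243 230.6486] [256 228   8   7  37]
brass [242.4735 202.8807] [212 191  57  39 528]
yel [245.     248.4545] [242 245   7   8  44]
dark [238.8246 224.2402] [222 207  35  34 895]
brass ((239.46026611328125, 212.0170135498047), (45.366485595703125, 60.4819450378418), 107.7460708618164)
dark ((238.79962158203125, 224.1685791015625), (33.00586700439453, 34.501895904541016), 111.281494140625)
[242 245] [248 252]
```

```bash
cat >> fit.py <<'E'
def fit(cap,red,yel,M,yaw0=-7,a0=-70,rp=35):
    def pts(v):
        c=np.array([v[0],v[1],.165]); F=ringframe(v[2]); a=np.radians(v[3])
        return [c+F@[0,0,.023],c+F@[.0205,0,.015],c+F@[rp*np.cos(a)/1e3,rp*np.sin(a)/1e3,0]]
    def res(v): return np.concatenate([proj('w',p,M)-q for p,q in zip(pts(v),(cap,red,yel))])
    r=least_squares(res,[.473,-.338,yaw0,a0],x_scale=[.01,.01,10,10]); print('fit',r.x,'res',r.fun); return r.x,pts(r.x)
E
python3 - <<'E'
from fit import *
M=dict(camera_matrix=camera_model('wrist')['camera_matrix'],pose=np.load('hM.npy'))
v,_=fit([238.8,224.2],[259.3,230.6],[245,248.5],M)
F=ringframe(v[2]); c=np.array([v[0],v[1],.165]); print(proj('w',c,M)*1.5625, [np.round(proj('w',c+F@[.026*np.cos(t),.026*np.sin(t),0],M)*1.5625) for t in np.arange(4)*np.pi/2])
# yaw from foot edges cross-check
for yw in (-20,-10,0): print(yw, proj('w',c+np.array([0,0,-.165]),M)*1.5625)
for u in([-30,-50],[70,-50],[70,50],[-30,50]):
    y=np.radians(v[2]); print(u,proj('w',[v[0]+(np.cos(y)*u[0]-np.sin(y)*u[1])/1e3,v[1]+(np.sin(y)*u[0]+np.cos(y)*u[1])/1e3,.014],M)*1.5625)
rows(c+.16*F[:,2],ringtool(F,v[3]),4,0)
E
```

```text
fit [  0.4742  -0.333  -13.3159 -57.6766] res [-0.4859 -0.2305  0.4672 -0.6351  0.121   1.011 ]
[374.9847 336.5931] [array([414., 354.]), array([393., 299.]), array([335., 319.]), array([358., 373.])]
-20 [292.9362 246.9175]
-10 [292.9362 246.9175]
0 [292.9362 246.9175]
[-30, -50] [244.0544 295.1732]
[70, -50] [342.6717 317.1528]
[70, 50] [384.1625 225.2585]
[-30, 50] [287.3022 186.1456]
[[0, -5.6, -4.7, 3.7, 0.0, -0.9, -1.8], [0, -5.5, -4.9, 3.7, 0.0, -0.9, -1.8], [0, -5.2, -5.1, 3.8, 0.0, -0.9, -1.8], [0, -5.0, -5.2, 3.9, 0.0, -0.9, -1.8]]
end [ 0.3888 -0.3128  0.2989] err mm [-0.0335 -0.0067  0.0169] step [5.6 5.2 3.9 0.  0.9 1.8]
```

```bash
cat >> fit.py <<'E'
def foot(corners,us,M,z=.014):
    P=np.array([at_z('w',c,z,M)[:2] for c in corners]); us=np.array(us)/1e3
    f=lambda v:(np.column_stack([v[0]+np.cos(v[2])*us[:,0]-np.sin(v[2])*us[:,1],v[1]+np.sin(v[2])*us[:,0]+np.cos(v[2])*us[:,1]])-P).ravel()*1000
    r=least_squares(f,[.473,-.338,-.1],x_scale=[.01,.01,.1]); print('foot',r.x[:2],np.degrees(r.x[2]),r.fun)
E
python3 - <<'E'
from fit import *
M=dict(camera_matrix=camera_model('wrist')['camera_matrix'],pose=np.load('hM.npy'))
foot(np.array([[280,188],[382,216],[250,297]])/1.5625,[[-30,50],[70,50],[-30,-50]],M)
F=ringframe(-8); c=np.array([.474,-.334,.165])
rows(c+.15*F[:,2],ringtool(F,-63),4,0)
E
```

```text
foot [ 0.4741 -0.3321] -7.376430153577373 [-0.0688  1.0755  0.7202  0.3709 -0.6513 -1.4464]
[[0, -7.8, -5.5, 6.1, -0.3, -0.3, -1.6], [0, -7.6, -5.8, 6.1, -0.3, -0.3, -1.6], [0, -7.4, -6.1, 6.1, -0.3, -0.3, -1.6], [0, -7.3, -6.3, 6.1, -0.3, -0.3, -1.6]]
end [ 0.3926 -0.3226  0.2904] err mm [-0.0175 -0.057  -0.0324] step [7.8 6.3 6.1 0.3 0.3 1.6]
```

Call:
drive_tool(
  rows=[
    [0, -7.8, -5.5, 6, -0.3, -0.3, -1.6],
    [0, -7.6, -5.8, 6, -0.3, -0.3, -1.6],
    [0, -7.4, -6.1, 6, -0.3, -0.3, -1.6],
    [0, -7.3, -6.3, 6, -0.3, -0.3, -1.6],
    [0, 0, 0, 0, 0, 0, 0],
    [0, 0, 0, 0, 0, 0, 0],
  ],
)

```text
time_s: 13.12
position: [0.393, -0.3226, 0.2925]
orientation: [[-0.253, 0.8, 0.544], [0.934, 0.349, -0.079], [-0.253, 0.488, -0.835]]
contact_force: [0.3, 1.1, -0.6]
finger_gap: 0.0853
gripper_force: 0.0
```

Run:
```python
from fit import *
s=get_state(); print(s['time_s'],s['position'],s['orientation'],s['q'])
im,M=wrist(); np.save('i.npy',im); np.save('iM.npy',M['pose'])
F=ringframe(-7.4); c=np.array([.474,-.333,.165])
pc=proj('w',c+F@[0,0,.015],M); print('pred ring',proj('w',c,M),'cap',proj('w',c+F@[0,0,.023],M),'red',proj('w',c+F@[.0205,0,.015],M))
f=feats(im,pc,55)
if all(k in f for k in('dark','red','yel')): fit(f['dark'][0],f['red'][0],f['yel'][0],M)
ym=np.argwhere(f['yel'][2])[:,::-1]; print(ym.min(0),ym.max(0))
x,y=np.round(pc).astype(int); cr=im[max(y-60,0):y+60,x-80:x+80]; save('i.png',cv2.resize(cr,(800,600),interpolation=cv2.INTER_CUBIC)); print('crop origin',x-80,max(y-60,0))
```

```text
13.125 [ 0.393  -0.3226  0.2925] [[-0.2528  0.8     0.5441]
 [ 0.9339  0.3487 -0.0788]
 [-0.2527  0.4883 -0.8353]] [-59.7492 -14.1927 125.7701  33.4708  51.2906 -96.2433]
pred ring [255.7993 189.3661] cap [255.6738 198.4772] red [278.8991 206.1307]
red [278.2    207.6667] [274 204   9   8  45]
brass [252.8484 175.7816] [215 161  73  48 719]
yel [256.5455 226.9091] [254 222   6  10  55]
dark [256.6015 197.7883] [ 238  179   39   38 1167]
fit [  0.4741  -0.333  -11.1037 -59.3289] res [-0.3312 -0.2268  0.4195 -0.939   0.03    1.3919]
[254 222] [259 231]
crop origin 176 135
```

View pics/i.png

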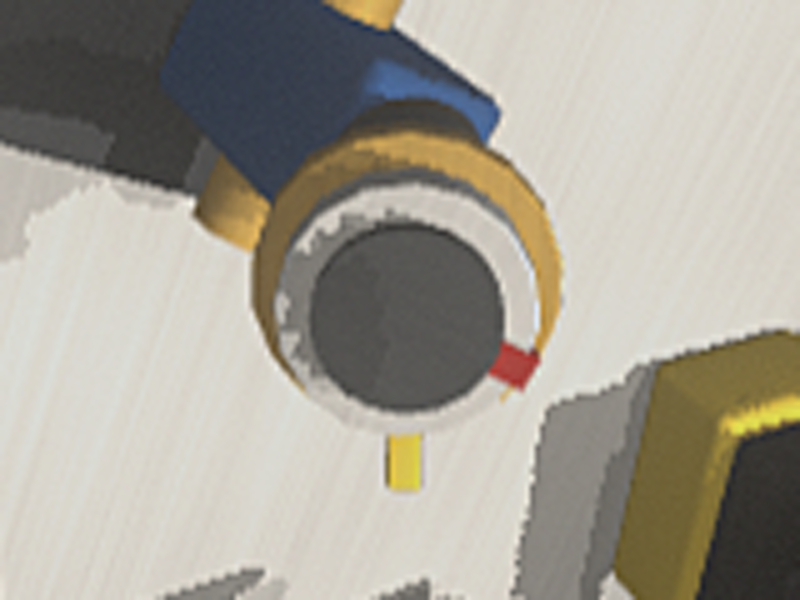

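The ring is centred nearly on the tool axis: cap at (407,318), red mark on the collar's top face at (516,365), and pointer straight down with its tip at (404,490).

```bash
sed -i 's/\[.0205,0,.015\]/[.018,0,.019]/; s/rp=35/rp=38/' fit.py
python3 - <<'E'
from fit import *
M=dict(camera_matrix=camera_model('wrist')['camera_matrix'],pose=np.load('iM.npy'))
v,_=fit([256.6,197.8],[279.0,207.8],[256.6,233.2],M)
F=ringframe(v[2]); c=np.array([v[0],v[1],.165])
print(np.linalg.norm(0), 'tool in ring frame: pos',F.T@(get_state()['position']-c),'\n',F.T@get_state()['orientation'])
F=ringframe(-8.5)
print('target'); rows(c+.056*F[:,2],ringtool(F,v[3]),4,0)
E
```

```text
fit [  0.4758  -0.3337 -11.8889 -60.3747] res [ 1.2372  0.5546 -1.413   0.0931  0.0038 -0.8872]
0.0 tool in ring frame: pos [ 0.0003 -0.0064  0.1525] 
 [[-0.5064  0.8623  0.0016]
 [ 0.8618  0.5061  0.0346]
 [ 0.029   0.0189 -0.9994]]
target
[[0, 0.3, 0.1, 24.1, 0.0, -0.0, -0.5], [0, 0.3, 0.0, 24.2, 0.0, -0.0, -0.5], [0, 0.4, 0.1, 24.1, 0.0, -0.0, -0.5], [0, 0.3, 0.1, 24.2, 0.0, -0.0, -0.5]]
end [ 0.4454 -0.3291  0.2118] err mm [ 0.0301  0.0397 -0.0059] step [ 0.4  0.1 24.2  0.   0.   0.5]
```

Call:
drive_tool(
  rows=[
    [0, 0.3, 0, 26, 0, 0, -0.5],
    [0, 0.3, 0, 26, 0, 0, -0.5],
    [0, 0.3, 0, 26, 0, 0, -0.5],
    [0, 0.3, 0, 18, 0, 0, -0.5],
    [0, 0, 0, 6, 0, 0, 0],
    [0, 0, 0, 0, 0, 0, 0],
    [0, 0, 0, 0, 0, 0, 0],
  ],
  newtons=25,
)

```text
time_s: 14.05
position: [0.4479, -0.331, 0.208]
orientation: [[-0.279, 0.791, 0.545], [0.921, 0.381, -0.081], [-0.272, 0.479, -0.835]]
contact_force: [-0.6, 0.1, -0.1]
finger_gap: 0.0856
gripper_force: 0.0
```

Run:
```python
from fit import *
s=get_state(); F=ringframe(-8.5)
print(s['time_s'],s['position'],s['contact_force'],s['q'])
for c in ([.4758,-.3337,.165],[.4741,-.333,.165]): print('tool offset from ring, tool axes mm',np.array(s['orientation']).T@(np.array(c)-s['position'])*1000)
im,M=wrist(); np.save('j.npy',im)
pc=proj('w',np.array([.475,-.333,.165])+F@[0,0,.023],M); print(pc); f=feats(im,pc,75)
try: print(globals().get('tip_reach'))
except: pass
```

```text
14.05 [ 0.4479 -0.331   0.208 ] [-0.6392  0.0755 -0.1363] [ -54.3178   -0.9761  123.819    38.7236   39.1975 -102.087 ]
tool offset from ring, tool axes mm [ 1.3592  0.4279 51.2986]
tool offset from ring, tool axes mm [ 2.4782 -0.6497 50.3155]
[257.9893 278.2107]
red [297.028  291.4825] [289 284  17  15 143]
brass [260.0039 226.3212] [ 205  204  108   69 1784]
yel [318.3869 270.7049] [306 248  25  46 654]
dark [257.9358 274.8265] [ 222  241   73   68 3908]
0.0726
```

Call:
drive_tool(
  rows=[
    [0, 2.5, 0, 0, 0, 0, 0],
    [0.3, 0, 0, 0, 0, 0, 0],
    [1, 0, 0, 0, 0, 0, 0],
    [1, 0, 0, 0, 0, 0, 0],
    [1, 0, 0, 0, 0, 0, 0],
    [1, 0, 0, 0, 0, 0, 0],
    [1, 0, 0, 0, 0, 0, 0],
    [1, 0, 0, 0, 0, 0, 0],
  ],
  newtons=25,
)

```text
time_s: 15.1
position: [0.4476, -0.328, 0.2072]
orientation: [[-0.28, 0.79, 0.546], [0.922, 0.38, -0.079], [-0.27, 0.481, -0.834]]
contact_force: [-0.5, 3.9, 6.0]
finger_gap: 0.0512
gripper_force: 25.9
```

```bash
cat >> fit.py <<'E'
def look(c=(.475,-.333,.165)):
    s=get_state(); F=ringframe(-8.5); c=np.array(c)
    print(s['time_s'],s['position'],s['contact_force'],s['wrist_torque'],s['q'],s['finger_gap'],s['gripper_force'])
    im,M=wrist(); pc=proj('w',c+F@[0,0,.023],M); print('capP',pc,'redP',proj('w',c+F@[.018,0,.019],M)); f=feats(im,pc,75); return im,M,f
E
python3 - <<'E'
from fit import *
im,M,f=look(); np.save('k.npy',im); save('k.png',im)
E
```

```text
15.1 [ 0.4476 -0.328   0.2072] [-0.5176  3.8736  5.9508] [ 0.5827 -0.4259  0.3684] [ -54.1747   -1.1588  124.097    38.8584   39.1835 -102.071 ] 0.05116244628751827 25.911017060279846
capP [256.5381 285.0372] redP [293.0738 296.9656]
red [295.3577 297.8248] [288 291  16  15 137]
brass [256.3733 232.9804] [ 204  211  107   68 1886]
yel [308.6066 283.6393] [305 275   9  19  61]
dark [256.1413 296.6404] [ 206  248  101   94 6045]
```

Call:
drive_tool(
  rows=[
    [1, 0, 0, 0, 0, 0, -4],
    [1, 0, 0, 0, 0, 0, -7],
    [1, 0, 0, 0, 0, 0, -7],
    [1, 0, 0, 0, 0, 0, -7],
    [1, 0, 0, 0, 0, 0, -7],
    [1, 0, 0, 0, 0, 0, -7],
    [1, 0, 0, 0, 0, 0, -7],
    [1, 0, 0, 0, 0, 0, -4],
  ],
)

```text
time_s: 16.15
position: [0.4469, -0.329, 0.2068]
orientation: [[-0.786, 0.293, 0.544], [0.298, 0.951, -0.081], [-0.541, 0.099, -0.835]]
contact_force: [-4.8, -0.3, 3.4]
finger_gap: 0.0509
gripper_force: 26.0
```

Run:
```python
from fit import *
im,M,f=look(); np.save('l.npy',im); save('l.png',im)
# pointer/mark angles about ring in tool xy plane
def plane(px,h,c=np.array([.475,-.333,.165])):
    s=get_state(); R=np.array(s['orientation']); o,d=ray('w',px,M); F=ringframe(-8.5); n=F[:,2]; t=((c+n*h-o)@n)/(d@n); q=F.T@(o+d*t-c); return q*1000
for k,h in(('red',.019),('yel',0),('dark',.023)):
    if k in f: q=plane(f[k][0],h); print(k,q,np.degrees(np.arctan2(q[1],q[0])))
```

```text
16.15 [ 0.4469 -0.329   0.2068] [-4.8269 -0.3406  3.4186] [0.4568 0.2642 0.1199] [ -54.2628   -1.1358  124.1113   38.7106   39.0786 -152.2175] 0.05088738681035936 25.992842316627502
capP [258.2896 285.8288] redP [265.5355 314.9211]
red none
brass [256.5848 233.7839] [ 203  211  108   66 1768]
yel [204.9259 281.963 ] [202 275   6  14  54]
dark [258.5701 296.8309] [ 203  248  112   95 6808]
yel [  9.552  -28.6663  -0.    ] -71.571192979938
dark [ 5.1912 -0.82   23.    ] -8.976660340503374
```

Call:
drive_tool(
  rows=[
    [0, 0, 0, 0, 0, 0, 0],
    [0, 0, 0, 0, 0, 0, 0],
    [0, 0, 0, 0, 0, 0, 0],
    [0, 0, 0, 0, 0, 0, 0],
    [0, 0, 0, -20, 0, 0, 0],
    [0, 0, 0, -40, 0, 0, 8],
    [0, 0, 0, -40, 0, 0, 9],
    [0, 0, 0, 0, 0, 0, 8],
  ],
)

```text
time_s: 17.2
position: [0.3926, -0.3215, 0.2936]
orientation: [[-0.582, 0.602, 0.547], [0.676, 0.732, -0.086], [-0.452, 0.32, -0.833]]
contact_force: [-0.6, -0.3, 0.6]
finger_gap: 0.0857
gripper_force: 0.0
```

```bash
cat >> fit.py <<'E'
def plane(px,h,M,c,F):
    o,d=ray('w',px,M); n=F[:,2]; t=((c+n*h-o)@n)/(d@n); q=F.T@(o+d*t-c); return q*1000
E
python3 - <<'E'
from fit import *
im,M,f=look(); np.save('m.npy',im); save('m.png',im)
F=ringframe(-8.5); c=np.array([.475,-.333,.165])
for k,h in(('red',.019),('yel',0),('dark',.023)):
    if k in f: q=plane(f[k][0],h,M,c,F); print(k,q,np.degrees(np.arctan2(q[1],q[0])))
im2=camera('top'); x,y=415,228
fit(f['dark'][0],f['red'][0],f['yel'][0],M,a0=-10,rp=34)
ym=np.argwhere(f['yel'][2])[:,::-1]; print(ym.tolist())
E
```

```text
17.2 [ 0.3926 -0.3215  0.2936] [-0.6437 -0.2502  0.6118] [-0.0377  0.2051 -0.0263] [ -59.6921  -14.6048  126.0202   33.5345   50.9448 -122.9617] 0.0857161028323459 0.0
capP [257.13   197.5761] redP [270.4034 213.459 ]
red [270.8  214.85] [267 211   9   9  40]
brass [259.7238 175.4733] [227 161  61  48 543]
yel [281.1179 245.262 ] [249 235  57  35 229]
dark [256.3101 196.9401] [ 238  179   38   37 1135]
red [19.1524 -0.4206 19.    ] -1.2580897057551461
yel [ 55.618  -13.3831  -0.    ] -13.52958075451952
dark [-0.7781 -0.2085 23.    ] -164.99796386666085
fit [  0.4836  -0.3376 -14.9889  -6.7186] res [  4.6401   7.3715   0.8524   5.8526  -6.9349 -16.3005]
[[282, 235], [283, 235], [284, 235], [286, 235], [280, 236], [281, 236], [282, 236], [283, 236], [284, 236], [285, 236], [286, 236], [287, 236], [288, 236], [279, 237], [280, 237], [281, 237], [282, 237], [283, 237], [284, 237], [285, 237], [286, 237], [287, 237], [288, 237], [289, 237], [290, 237], [291, 237], [292, 237], [293, 237], [294, 237], [295, 237], [296, 237], [297, 237], [298, 237], [300, 237], [301, 237], [303, 237], [304, 
[... 1609 characters left out ...]
50], [268, 251], [267, 252], [268, 252], [270, 252], [266, 253], [267, 253], [268, 253], [269, 253], [268, 254], [265, 255], [267, 255], [264, 256], [265, 256], [266, 256], [263, 257], [260, 258], [262, 258], [264, 258], [261, 259], [263, 259], [249, 260], [259, 260], [261, 260], [262, 260], [249, 261], [260, 261], [262, 261], [249, 262], [259, 262], [261, 262], [250, 263], [257, 263], [258, 263], [259, 263], [260, 263], [250, 264], [251, 264], [256, 264], [257, 264], [259, 264], [251, 265], [255, 265], [256, 265], [258, 265], [251, 266], [255, 266], [252, 267], [253, 267], [254, 267], [255, 267], [256, 267], [252, 268], [253, 268], [254, 268], [252, 269], [253, 269], [254, 269], [255, 269]]
```

Run:
```python
from fit import *
im=np.load('m.npy'); M=camera_model('wrist'); f=feats(im,(257,198),36)
F=ringframe(-8.5); c=np.array([.4745,-.333,.165])
for k,h in(('red',.019),('yel',0),('dark',.023)):
    if k in f: q=plane(f[k][0],h,M,c,F); print(k,q,np.degrees(np.arctan2(q[1],q[0])))
print(proj('w',c+F@[.034,0,0],M))
H,S,V=cv2.split(cv2.cvtColor(im,cv2.COLOR_RGB2HSV))
print(np.argwhere((f['yel'][2]))[:,::-1].tolist() if 'yel' in f else H[210:240,250:275])
```

```text
red [270.8  214.85] [267 211   9   9  40]
brass [260.1701 177.0124] [227 163  61  46 482]
yel [271.3788 224.0152] [267 219  10  11  66]
dark [256.3101 196.9401] [ 238  179   38   37 1135]
red [16.4051  1.6203 19.    ] 5.640835227197963
yel [30.6734 -6.4335 -0.    ] -11.845591701048843
dark [-3.2456  1.744  23.    ] 151.74932194895032
[279.7232 222.9133]
[[268, 219], [272, 219], [267, 220], [268, 220], [269, 220], [271, 220], [272, 220], [273, 220], [267, 221], [268, 221], [269, 221], [270, 221], [271, 221], [272, 221], [273, 221], [268, 222], [269, 222], [270, 222], [271, 222], [272, 222], [273, 222], [274, 222], [268, 223], [269, 223], [270, 223], [271, 223], [272, 223], [273, 223], [274, 223], [268, 224], [269, 224], [270, 224], [271, 224], [272, 224], [273, 224], [274, 224], [275, 224], [269, 225], [270, 225], [271, 225], [272, 225], [273, 225], [274, 225], [275, 225], [269, 226], [270, 226], [271, 226], [272, 226], [273, 226], [274, 226], [275, 226], [270, 227], [271, 227], [272, 227], [273, 227], [274, 227], [275, 227], [276, 227], [270, 228], [271, 228], [272, 228], [273, 228], [274, 228], [271, 229], [272, 229], [273, 229]]
```

```bash
cat >> fit.py <<'E'
def measure():
    F=ringframe(-7.7); c=np.array([.4745,-.333,.165]); im,M=wrist(); pc=proj('w',c+F@[0,0,.02],M); f=feats(im,pc,37)
    # shift so that cap matches the axis
    q0=plane(f['dark'][0],.023,M,c,F); print('cap',q0); c=c+F@[q0[0]/1e3,q0[1]/1e3,0]; print('centre',c)
    for k,h in(('red',.019),('yel',0)):
        if k in f: q=plane(f[k][0],h,M,c,F); print(k,q,'ang',np.degrees(np.arctan2(q[1],q[0])))
    return im,M,f,c
E
python3 - <<'E'
from fit import *
im,M,f,c=measure(); save('n.png',im); s=get_state(); print(s['q'],'offset tool',np.array(s['orientation']).T@(c-s['position'])*1e3)
E
```

```text
red [270.9231 219.0256] [267 215   9   9  39]
brass [259.8654 178.9964] [226 164  62  49 557]
yel [271.5571 227.9857] [267 223  10  11  70]
dark [256.4532 201.0289] [ 238  183   38   37 1143]
cap [-0.5398  0.1309 23.    ]
centre [ 0.4741 -0.3328  0.1647]
red [19.8888 -0.5108 19.    ] ang -1.4711324949287736
yel [34.2996 -8.9672 -0.    ] ang -14.651289871091034
[ -59.62    -14.3445  126.1797   33.5357   50.9269 -123.3721] offset tool [ -0.2834  -0.394  149.8727]
```

Pointer is about 13.5° short of the mark. Re-approach, grip, and turn the rest.

Call:
drive_tool(
  rows=[
    [0, 0, 0, 26, 0, 0, 0],
    [0, 0, 0, 26, 0, 0, 0],
    [0, 0, 0, 26, 0, 0, 0],
    [0, 0, 0, 16, 0, 0, 0],
    [0, 0, 0, 5, 0, 0, 0],
    [0, 0, 0, 0, 0, 0, 0],
    [0.3, 0, 0, 0, 0, 0, 0],
    [1, 0, 0, 0, 0, 0, 0],
  ],
  newtons=25,
)

```text
time_s: 18.35
position: [0.4466, -0.3285, 0.2079]
orientation: [[-0.587, 0.599, 0.545], [0.674, 0.734, -0.081], [-0.448, 0.32, -0.835]]
contact_force: [1.2, 4.5, 6.3]
finger_gap: 0.0513
gripper_force: 5.7
```

Call:
drive_tool(
  rows=[
    [1, 0, 0, 0, 0, 0, 0],
    [1, 0, 0, 0, 0, 0, 0],
    [1, 0, 0, 0, 0, 0, 0],
    [1, 0, 0, 0, 0, 0, -4],
    [1, 0, 0, 0, 0, 0, -5],
    [1, 0, 0, 0, 0, 0, -4.5],
    [1, 0, 0, 0, 0, 0, 0],
    [1, 0, 0, 0, 0, 0, 0],
  ],
)

```text
time_s: 19.35
position: [0.4464, -0.3287, 0.208]
orientation: [[-0.711, 0.445, 0.544], [0.483, 0.872, -0.081], [-0.511, 0.206, -0.835]]
contact_force: [-5.3, 2.6, 5.3]
finger_gap: 0.0511
gripper_force: 25.4
```

Call:
drive_tool(
  rows=[
    [0, 0, 0, 0, 0, 0, 0],
    [0, 0, 0, 0, 0, 0, 0],
    [0, 0, 0, 0, 0, 0, 0],
    [0, 0, 0, 0, 0, 0, 0],
    [0, 0, 0, -20, 0, 0, 0],
    [0, 0, 0, -40, 0, 0, 0],
    [0, 0, 0, -38, 0, 0, 0],
    [0, 0, 0, 0, 0, 0, 0],
  ],
)

```text
time_s: 20.35
position: [0.3932, -0.3215, 0.2923]
orientation: [[-0.709, 0.446, 0.547], [0.482, 0.872, -0.085], [-0.515, 0.203, -0.833]]
contact_force: [0.8, 0.0, -1.1]
finger_gap: 0.0853
gripper_force: 0.0
```

Run:
```python
from fit import *
camera('wrist')
im,M,f,c=measure(); save('o.png',im); s=get_state(); print(s['time_s'],s['q'],'offset tool',np.array(s['orientation']).T@(c-s['position'])*1e3)
```

```text
red [265.6216 221.5676] [262 218   8   8  37]
brass [261.4429 179.1296] [226 164  62  47 517]
yel [271.5167 227.7667] [268 221   8  13  60]
dark [256.1881 200.7646] [ 237  182   39   38 1164]
cap [-0.711  -0.2397 23.    ]
centre [ 0.4739 -0.3332  0.1646]
red [20.0525 -0.4007 19.    ] ang -1.1447063817896264
yel [35.3719 -0.6083  0.    ] ang -0.9851717564089948
20.45 [ -59.5593  -14.1944  126.1851   33.5848   50.7643 -136.784 ] offset tool [ -0.2959  -0.7578 148.6057]
```

Pointer and mark now agree to about 0.2° and the ring is released. Next is the pedal.

Run:
```python
from h import *
t=np.radians(20); y=np.radians(2.2); Rz=Ro.from_euler('z',2.2,degrees=True).as_matrix()
R=Rz@np.column_stack([[-np.cos(t),0,-np.sin(t)],[0,1,0],[np.sin(t),0,-np.cos(t)]])
np.save('Rp.npy',R)
tip=np.array([.6136,.023,.182]); rows(tip-.0726*R[:,2],R,16,1)
```

```text
[[1, 2.9, 23.6, 6.9, -0.1, 0.9, -2.0], [1, 2.0, 23.7, 7.1, -0.1, 0.9, -2.0], [1, 1.0, 23.7, 7.1, -0.1, 0.9, -2.0], [1, 0.1, 23.7, 7.1, -0.1, 0.9, -2.0], [1, -0.9, 23.7, 7.2, -0.1, 0.9, -2.0], [1, -1.7, 23.6, 7.2, -0.1, 0.9, -2.0], [1, -2.8, 23.6, 7.2, -0.1, 0.9, -2.0], [1, -3.6, 23.4, 7.2, -0.1, 0.9, -2.0], [1, -4.6, 23.2, 7.1, -0.1, 0.9, -2.0], [1, -5.5, 23.1, 7.2, -0.1, 0.9, -2.0], [1, -6.4, 22.9, 7.0, -0.1, 0.9, -2.0], [1, -7.4, 22.6, 7.0, -0.1, 0.9, -2.0], [1, -8.2, 22.3, 7.0, -0.1, 0.9, -2.0], [1, -9.1, 22.0, 6.8, -0.1, 0.9, -2.0], [1, -9.9, 21.6, 6.7, -0.1, 0.9, -2.0], [1, -10.9, 21.3, 6.6, -0.1, 0.9, -2.0]]
end [0.5888 0.022  0.2502] err mm [ 0.029  -0.0085  0.0129] step [10.9 23.7  7.2  0.1  0.9  2. ]
```

Call:
drive_tool(
  rows=[
    [1, -28, 11, -46, 0, 0, 0],
    [1, 5, 47, 14, -0.2, 1.8, -4],
    [1, 1, 47.5, 14, -0.2, 1.8, -4],
    [1, -2.6, 47.3, 14.4, -0.2, 1.8, -4],
    [1, -6.4, 47, 14.4, -0.2, 1.8, -4],
    [1, -10, 46.3, 14.3, -0.2, 1.8, -4],
    [1, -13.8, 45.5, 14, -0.2, 1.8, -4],
    [1, -17.3, 44.3, 13.8, -0.2, 1.8, -4],
  ],
)

```text
time_s: 21.45
position: [0.5695, -0.0217, 0.3107]
orientation: [[-0.932, 0.019, 0.361], [0.022, 1.0, 0.002], [-0.361, 0.01, -0.933]]
contact_force: [0.9, 0.2, 1.2]
finger_gap: 0.0
gripper_force: 0.0
```

Call:
drive_tool(
  rows=[
    [1, -20.8, 43, 13.3, -0.2, 1.8, -4],
    [1, 0, 0, 0, 0, 0, 0],
    [1, 0, 0, 0, 0, 0, 0],
    [1, 0, 0, 0, 0, 0, 0],
  ],
)

```text
time_s: 21.95
position: [0.5938, 0.0178, 0.3082]
orientation: [[-0.941, -0.043, 0.334], [-0.044, 0.999, 0.004], [-0.334, -0.011, -0.942]]
contact_force: [-0.3, -1.0, -0.4]
finger_gap: 0.0001
gripper_force: 0.0
```

Run:
```python
from h import *
camera('wrist'); s=get_state(); print(s['time_s'],s['position'],s['q'],s['finger_gap'],s['contact_force'])
im,M=wrist(); save('p.png',im)
for t,z in(('pedal_press',.092),('pedal_hinge',.03),('pedal_unit',0)):
    print(t,[(r['location'],round(r['conf'],2),at_z('w',r['location'],z,M)) for r in mark_of('wrist',t)[:2]])
R=np.load('Rp.npy'); rows(np.array([.6136,.023,.120])-.0726*R[:,2],R,6,1)
```

```text
22.0 [0.5938 0.0176 0.3086] [  -9.0508   -1.0889  110.3335    4.1202   51.5074 -103.6027] 0.0003409904515130374 [ 0.045  -0.4831  0.4716]
pedal_press [([262.3, 118.3], 0.88, array([0.6096, 0.0214, 0.092 ]))]
pedal_hinge []
pedal_unit [([261.8, 84.5], 0.57, array([0.6028, 0.0211, 0.    ]))]
[[1, 7.6, 1.0, 18.7, -0.1, -0.1, 0.1], [1, 7.6, 0.9, 18.7, -0.1, -0.1, 0.1], [1, 7.6, 0.9, 18.7, -0.1, -0.1, 0.1], [1, 7.7, 0.8, 18.7, -0.1, -0.1, 0.1], [1, 7.7, 0.8, 18.6, -0.1, -0.1, 0.1], [1, 7.7, 0.7, 18.7, -0.1, -0.1, 0.1]]
end [0.5888 0.022  0.1882] err mm [ 0.0389 -0.0168 -0.0308] step [ 7.7  1.  18.7  0.1  0.1  0.1]
```

Call:
drive_tool(
  rows=[
    [1, 7.6, 1, 18.7, 0, 0, 0],
    [1, 7.6, 1, 18.7, 0, 0, 0],
    [1, 7.6, 1, 18.7, 0, 0, 0],
    [1, 7.6, 1, 18.7, 0, 0, 0],
    [1, 7.6, 0, 18.7, 0, 0, 0],
    [1, 7.6, 0, 18.7, 0, 0, 0],
    [1, 0, 0, 0, 0, 0, 0],
  ],
)

```text
time_s: 23.08
position: [0.5876, 0.0208, 0.1861]
orientation: [[-0.942, -0.043, 0.332], [-0.044, 0.999, 0.004], [-0.332, -0.011, -0.943]]
contact_force: [0.1, -0.2, 0.5]
finger_gap: 0.0001
gripper_force: 0.0
```

```bash
cat > pp.py <<'E'
from h import *
s=get_state(); R=np.array(s['orientation']); tip=s['position']+.0726*R[:,2]; print(s['time_s'],'tip',tip,s['contact_force'],s['wrist_torque'])
d=lambda v:np.round(R.T@(np.array(v)),1)
print('start',d((np.array([.6136,.023,.092])-tip)*1000))
for v in((5.7,.2,-11.8),(4.4,.2,-12.2),(3.2,.1,-12.7),(1.9,.1,-12.8),(0,0,-1)): print(v,d(v))
E
python3 pp.py
```

```text
23.075 tip [0.6117 0.0211 0.1176] [ 0.0931 -0.1924  0.487 ] [ 0.0088  0.1997 -0.0093]
start [ 6.6  2.1 24.8]
(5.7, 0.2, -11.8) [-1.5  0.1 13. ]
(4.4, 0.2, -12.2) [-0.1  0.1 13. ]
(3.2, 0.1, -12.7) [ 1.2  0.1 13. ]
(1.9, 0.1, -12.8) [ 2.5  0.2 12.7]
(0, 0, -1) [0.3 0.  0.9]
```

Call:
drive_tool(
  rows=[
    [1, 3.5, 1, 13, 0, 0, 0],
    [1, 3, 1, 11.5, 0, 0, 0],
    [1, -0.8, 0, 6.5, 0, 0, 0],
    [1, -0.7, 0, 6.5, 0, 0, 0],
    [1, 0, 0, 6.5, 0, 0, 0],
    [1, 0, 0, 6.5, 0, 0, 0],
    [1, 0.6, 0, 6.5, 0, 0, 0],
    [1, 0.6, 0, 6.5, 0, 0, 0],
  ],
)

```text
time_s: 24.08
position: [0.6043, 0.0233, 0.1262]
orientation: [[-0.941, -0.044, 0.335], [-0.045, 0.999, 0.005], [-0.335, -0.011, -0.942]]
contact_force: [-6.3, 2.2, 7.4]
finger_gap: -0.0001
gripper_force: 4.1
```

```bash
python3 pp.py
```

```text
24.075 tip [0.6286 0.0236 0.0578] [-6.29    2.1778  7.4165] [0.2986 0.7997 0.0635]
start [  2.7  -0.3 -37.3]
(5.7, 0.2, -11.8) [-1.4  0.1 13. ]
(4.4, 0.2, -12.2) [-0.1  0.1 13. ]
(3.2, 0.1, -12.7) [ 1.2  0.1 13. ]
(1.9, 0.1, -12.8) [ 2.5  0.2 12.7]
(0, 0, -1) [0.3 0.  0.9]
```

Call:
drive_tool(
  rows=[
    [1, 1.2, 0, 5, 0, 0, 0],
    [1, 1.2, 0, 4, 0, 0, 0],
    [1, 0.5, 0, 2, 0, 0, 0],
    [1, 0.3, 0, 1, 0, 0, 0],
    [1, 0, 0, 0, 0, 0, 0],
  ],
)

```text
time_s: 24.7
position: [0.6059, 0.0233, 0.1148]
orientation: [[-0.94, -0.044, 0.337], [-0.045, 0.999, 0.005], [-0.337, -0.011, -0.941]]
contact_force: [-5.8, 2.3, 9.3]
finger_gap: 0.0001
gripper_force: 4.8
```

```bash
python3 pp.py|head -1
```

```text
24.7 tip [0.6304 0.0237 0.0465] [-5.8208  2.2714  9.2609] [0.4534 0.6434 0.1082]
```

Not at the stop yet (force about 11 N); creep further, world-down.

Call:
drive_tool(
  rows=[
    [1, 0.7, 0, 1.9, 0, 0, 0],
    [1, 0.4, 0, 1, 0, 0, 0],
    [1, 0.4, 0, 1, 0, 0, 0],
    [1, 0, 0, 0, 0, 0, 0],
  ],
)

```text
time_s: 25.2
position: [0.6062, 0.0233, 0.1127]
orientation: [[-0.94, -0.044, 0.338], [-0.045, 0.999, 0.005], [-0.337, -0.011, -0.941]]
contact_force: [-12.0, 2.2, 20.2]
finger_gap: -0.0002
gripper_force: 10.1
```

```bash
python3 pp.py|head -1
```

```text
25.2 tip [0.6307 0.0237 0.0443] [-12.0229   2.185   20.2144] [0.5231 1.2022 0.1225]
```

The force jumped to 23 N with the motion stalling, so the pedal is on its stop. Press slightly more and hold.

Call:
drive_tool(
  rows=[
    [1, 0.2, 0, 0.6, 0, 0, 0],
    [1, 0, 0, 0, 0, 0, 0],
    [1, 0, 0, 0, 0, 0, 0],
    [1, 0, 0, 0, 0, 0, 0],
    [1, 0, 0, 0, 0, 0, 0],
    [1, 0, 0, 0, 0, 0, 0],
    [1, 0, 0, 0, 0, 0, 0],
    [1, 0, 0, 0, 0, 0, 0],
  ],
)

```text
time_s: 26.2
position: [0.6063, 0.0233, 0.1125]
orientation: [[-0.94, -0.045, 0.338], [-0.046, 0.999, 0.005], [-0.337, -0.011, -0.941]]
contact_force: [-14.3, 2.7, 22.9]
finger_gap: -0.0002
gripper_force: 11.6
```

Call:
drive_tool(
  rows=[
    [1, -0.5, 0, -5, 0, 0, 0],
    [1, -1.5, 0, -8, 0, 0, 0],
    [1, -1.2, 0, -8, 0, 0, 0],
    [1, -1, 0, -8, 0, 0, 0],
    [1, 0, 0, -8, 0, 0, 0],
    [1, 0, 0, -8, 0, 0, 0],
    [1, 1, 0, -8, 0, 0, 0],
    [1, 1, 0, -8, 0, 0, 0],
  ],
)

```text
time_s: 27.2
position: [0.5859, 0.0224, 0.1666]
orientation: [[-0.942, -0.044, 0.334], [-0.045, 0.999, 0.004], [-0.334, -0.012, -0.943]]
contact_force: [0.5, 0.5, 0.6]
finger_gap: -0.0002
gripper_force: 0.0
```

Call:
drive_tool(
  rows=[
    [1, 0, 0, -15, 0, 0, 0],
    [1, 0, 0, -30, 0, 0, 0],
    [1, 0, 0, -30, 0, 0, 0],
    [1, 0, 0, -40, 0, 0, 0],
    [1, 0, 0, 0, 0, 0, 0],
    [1, 0, 0, 0, 0, 0, 0],
  ],
)

```text
time_s: 27.95
position: [0.5475, 0.0221, 0.2748]
orientation: [[-0.941, -0.044, 0.334], [-0.045, 0.999, 0.004], [-0.334, -0.011, -0.942]]
contact_force: [-0.3, 0.9, -0.1]
finger_gap: -0.0001
gripper_force: 0.0
```

Run:
```python
from h import *
camera('wrist'); s=get_state(); print(s['time_s'],s['position'],s['contact_force'])
im,M=wrist(); print('wrist press',[(r['location'],round(r['conf'],2),at_z('w',r['location'],.092,M)) for r in mark_of('wrist','pedal_press')[:2]])
t=camera('top'); sc=camera('scene'); P={c:mark_of(c,'pedal_press') for c in('top','scene')}
print({c:[np.round(r['location'],1).tolist() for r in v[:1]] for c,v in P.items()})
print('before: top 257.1,168.4 scene 248.5,200.3; up pred',proj('top',[.6136,.023,.092]),proj('scene',[.6136,.023,.092]),'down pred',proj('top',[.6288,.0236,.0427]),proj('scene',[.6288,.0236,.0427]))
for n in('lock_grip','ring_c','seal_a','screwdriver_grip','socket','can'): print(n,[np.round(r['location'],1).tolist() for r in mark_of('top',n)[:3]])
```

```text
28.0 [0.5474 0.0222 0.2739] [-0.6984  0.1003  0.0123]
wrist press [([255.9, 181.0], 0.68, array([0.6137, 0.0223, 0.092 ]))]
{'top': [[258.6, 171.0]], 'scene': [[248.9, 201.4]]}
before: top 257.1,168.4 scene 248.5,200.3; up pred [257.5827 169.912 ] [249.1089 201.164 ] down pred [257.5743 166.6693] [248.3487 218.8537]
lock_grip [[125.8, 219.4]]
ring_c [[415.8, 228.0], [331.5, 193.0], [277.5, 253.0]]
seal_a [[216.9, 250.3]]
screwdriver_grip [[273.7, 258.9], [394.6, 225.9], [217.0, 249.8]]
socket [[171.6, 122.6]]
can [[129.3, 143.8]]
```

```bash
python3 -c "
from bench import *
print(close_job())"
```

```text
the job is handed in; nothing more can be done
None
```

The job is handed in (no verdict came back): the red lock is in the tray, the ring's pointer measured within about 1° of the red mark, the pedal was held on its stop for about a second and came back up, and the whole run took 28 s.

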